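Clear a stuck curd plug from the press tube at a festive table

ROBOT

A 6-joint arm with a two-finger parallel gripper is mounted at the origin on the work surface. World frame = base frame: x ahead of the robot, y to its left, z up, the work surface at z = 0. Lengths are in m, angles in degrees, forces in N, time in s.
With the tool pointing down it reaches from about 0.375 to 0.9 m from the base axis. Payload 3.1 kg.
Tool frame: the origin (TCP) lies at the very end of the fingers, on their centre line; the grasp point (between the pads) lies 19 mm behind it; z points along the fingers, y is the line along which they close (so a half turn about z gives the same grasp; the last joint's range is limited). The gripper opens to 87 mm and grips with 3 to 60 N. Pads are 19 mm wide; open, the fingers measure 117 mm over their backs; the gripper's body (75 mm by 190 mm) begins 51 mm behind the grasp point.
Start: joints at [-86.946, 30.224, 82.088, -0, 67.689, -10.227], TCP at [0.144, -0.608, 0.223] pointing down, gripper open.
Joint ranges: [-176.69, 176.69], [-43.24, 126.21], [12.49, 139.97], [-82, 262], [0, 151.66], [-163.58, 163.58]. Speed limits (degrees/s): [159.86, 159.86, 180, 180, 180, 180].

INTERFACE

Orientations are given as a 3x3 rotation matrix whose columns are the frame's x, y, z axes.
In Python, from rig import bot, imaging gives the robot as it stands.
- The arm moves only by the tool drive_tool, never from a script. Its argument "deltas" is text: rows parted by semicolons, each of 5 numbers parted by spaces: the finger opening in mm, from 0 to 87, then the shift along the world's x, y, z in mm, then the turn about the world's z in rad. In form: jaw dx dy dz twist; .... A call has 1 to 12 rows; each row is the pose to reach, as a shift and turn from the pose commanded when the call began; what a row does not reach only later rows make up. A row lasts 1/10 s, in which the tool goes at most 50 mm and 8.59 degrees, less where a joint would pass 70% of its speed; a pose out of reach is approached as far as the arm can. A call with a gripper value outside its range is refused whole. The fingers move at their own pace and stop on an object; the grip force is fixed at half the most. Time passes only in rows, so rows that repeat a pose let the fingers close. It gives the time, the measured TCP pose, the force, the opening and the grip force at its end, in the units of the state.
- bot.read_state(): the state, without advancing time (a new reading comes with each control period).
- imaging.capture(name): name is "side" or "top"; returns the picture (420x560x3 uint8, red, green, blue); there is no depth.
- imaging.camera_model(name): a dict with "fx", "fy", "cx", "cy" (pixels), "dist" ([k1, k2, p1, p2, k3] as OpenCV has them; the pictures are not rectified), "T" (4x4, takes a point from camera to world coordinates). Camera axes: x right, y down, z forward; pixel columns grow to the right and rows downward; lengths in m; the calibration is good to about 2 mm. A picture is of the moment at which its call begins. camera_model takes no time and is no camera call.
- bot.hand_in(): hands the job in; it is judged then, once.
The state is a dict: "time_s": time; "joint_positions": joint angles; "qvel": joint speeds; "tau": joint torques, N m; "position": TCP position; "tcp_rot": TCP orientation; "force": force on the tool from outside, world axes, zero at the start; "moment": the same for the moment, N m; "opening": opening from 0.0 (shut) to 1.0 (fully open); "grasp_force": force on a finger pad.
Only numpy, scipy, OpenCV 4.12 (cv2) and the standard library are available. Lean on these libraries where they do the work, as an engineer would, in place of code of your own. Each camera call takes 0.05 s, during which the arm holds its last target. There are 200 camera calls.

TASK

A plug of hard dried curd is stuck in the upright metal tube of the little curd press. Take the red-handled pusher out of its wooden block, push it down the tube until the plug drops out of the bottom into the white bowl underneath, then draw it out and stand it fully back in its block. Push gently, never driving the sprung tube far down; push the plug with the pusher and not with the fingers, leave the bowl where it is and do not disturb the food and tea things.

Things in the scene. Friction and masses are not known exactly. Their poses are not given: they have to be found in the camera images.
- press: The curd press, fixed: wooden board 130 (x) x 190 (y) x 12 mm, wooden posts at y = +-86 mm (tops at 115 mm), two steel rails along y at z = 120 mm. Origin: centre of the board's underside; z up. A dark steel carriage, locked on the rails within 10 mm either way of the middle, carries the upright aluminium tube. The carriage's place along y is NOT reported: it must be seen or felt.
- press_mid (a point): The point where the centre of the tube's mouth would be with the carriage in the middle of the rails; axes as the press. The real bore axis is vertical, at x = 0 here, and y from -10 to +10 mm. Tube: outside diameter 40 mm, bore 29 mm, 70 mm long; mouth at this height (155 mm above the press's underside), with a flat rim; lower end 85 mm above the press's underside.
- tube (a joint): How far the tube is pushed down on its spring, m: 0 at rest, stop at 0.012. It starts to give at about 2 N and then gives about 1 mm per 4 N, whether pressed on its rim or dragged by the stuck plug. It must not be driven down more than 6 mm (about 26 N). It does not move sideways.
- slug: The stuck plug: cream hard curd cylinder, 19 mm diameter, 24 mm long, about 20 g. Origin: centre of its underside. Clamped by sprung jaws (along the press's x) in the lower half of the bore, its top 38 to 48 mm below the mouth; it sits askew, 3 to 5 mm to one side of the bore's axis along the press's y. It slides under about 6 to 12 N and is only freed in the pusher's last 4 mm or so before its collar meets the rim.
- bowl: White ceramic bowl, 96 mm across the rim, 36 mm high, 0.2 kg, standing loose on the press's board under the tube. Origin: centre of its underside; z up.
- holder: Dark wooden block, fixed, 76 x 76 x 80 mm, with an upright hole of 33 mm diameter through its middle. Origin: centre of its underside; z up; top at z = 80 mm.
- pusher: The pusher, loose, about 0.12 kg, standing in the block's hole, collar on the block's top. Origin: centre of its lower tip; z along its axis up to the handle. Thin nose 16 mm diameter from z = 0 to 34 mm, then a thicker rod 27 mm diameter to z = 72 mm (0.8 mm chamfer at the step), brass collar 42 mm diameter from 72 to 78 mm, square red handle 26 x 26 mm (sides along x and y) from 78 to 128 mm.
- pusher_collar (a point): Centre of the underside of the pusher's collar, 72 mm above its tip. With the collar on the tube's rim the tip stands 2 mm out of the tube's lower end. The thick rod fits the bore with only 1 mm to spare all round, the thin nose with 6.5 mm.
- teapot: White ceramic teapot, 125 mm body, 114 mm high, at the left side; leave alone. Origin: centre of its underside.
- cup_a: White tea bowl, 96 mm across, 50 mm high, at the back; leave alone. Origin: centre of its underside.
- cup_b: White tea bowl, 96 mm across, 50 mm high, at the right; leave alone. Origin: centre of its underside.
- jam_jar: Dark red jam jar, 60 mm across, 75 mm high, brass cap, at the back; leave alone. Origin: centre of its underside.
- baursak_a: Golden fried dough piece 55 x 38 x 24 mm at the back; leave alone. Origin: centre of its underside.
- baursak_b: Golden fried dough piece 55 x 38 x 24 mm at the right; leave alone. Origin: centre of its underside.
Mind the look-alikes: they are no part of the job. Leave any pink look-alike of the pusher alone.

How it is judged:
By the outcome, as a careful person would: the job done as asked, in the order asked, and still so for the second after the job is handed in, with the robot touching nothing.
It also fails if it takes over 67 s, if anything falls off the work surface, if the arm or the gripper's body presses on something with over 40 N, if the wrist force passes 120 N, or if a joint passes its speed limit or range.

## Working session

There is one attempt and no reset: what is moved stays moved. The work goes in short steps, Python scripts to look and compute and a tool call to move; the robot and the scene stay as the last step left them, time stands still between calls to the robot, and variables do not carry over. Pictures are saved under pics/ and viewed, at most 10 in all, crops included, and the job is handed in when it is done.

Besides the shell and the picture viewer there is one more tool, called in YAML: its name, and indented under it one key for each argument. drive_tool: Moves the arm, as the interface text tells. Its arguments: {"type":"object","properties":{"deltas":{"type":"string"}},"required":["deltas"]}

```bash
mkdir -p pics; python3 - <<'E'
from rig import bot, imaging
import cv2,numpy as np
for n in("side","top"):
    cv2.imwrite(f"pics/{n}0.png",cv2.resize(imaging.capture(n)[:,:,::-1],(800,600),interpolation=cv2.INTER_CUBIC))
    m=imaging.camera_model(n);print(n,{k:np.round(v,4).tolist() for k,v in m.items()})
s=bot.read_state();print(s)
E
```

```text
side {'fx': 513.161, 'fy': 513.161, 'cx': 285.0847, 'cy': 214.5269, 'dist': [-0.1875, 0.0, 0.0, 0.0, 0.0], 'T': [[0.8331, -0.3284, 0.4451, -0.0299], [-0.553, -0.5054, 0.6623, -0.9658], [0.0075, -0.7979, -0.6027, 0.9879], [0.0, 0.0, 0.0, 1.0]]}
top {'fx': 470.2184, 'fy': 470.2184, 'cx': 276.5894, 'cy': 205.5921, 'dist': [-0.111, 0.0, 0.0, 0.0, 0.0], 'T': [[-0.0033, -0.9963, 0.0858, 0.4585], [-1.0, 0.0032, -0.0008, -0.02], [0.0006, -0.0858, -0.9963, 1.639], [0.0, 0.0, 0.0, 1.0]]}
{'time_s': 0.1, 'joint_positions': array([-8.69465272e+01,  3.02739659e+01,  8.21508823e+01,  7.17928850e-06,
        6.76882321e+01, -1.02281941e+01]), 'qvel': array([-0.05228347, -0.12328618, -0.19396577, -0.02830318,  0.05886404,
       -0.0573122 ]), 'tau': array([-3.23843342e-04, -4.40985167e+01, -1.77150267e+01,  6.35608868e-02,
        5.33406227e-02, -3.52091706e-05]), 'position': array([ 0.14356934, -0.6075977 ,  0.22165578]), 'tcp_rot': array([[ 9.73252462e-01,  2.29738186e-01, -1.05015079e-04],
       [ 2.29737943e-01, -9.73250530e-01,  1.97082754e-03],
       [ 3.50568364e-04, -1.94223871e-03, -9.99998052e-01]]), 'force': array([ 1.64694763,  0.05966912, -0.06910219]), 'moment': array([ 0.0245267 ,  0.04673394, -0.02363534]), 'grasp_force': 0.0, 'opening': 0.9953811951605392}
```

View pics/side0.png

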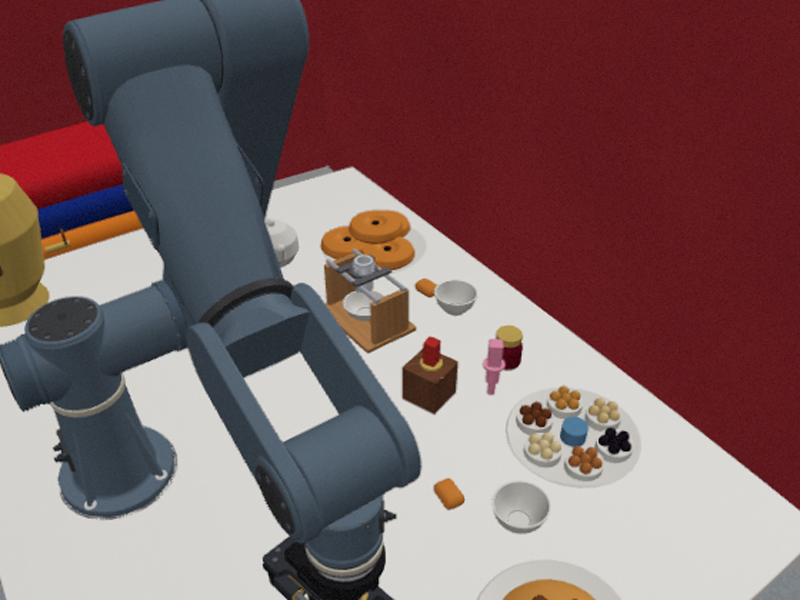

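View pics/top0.png

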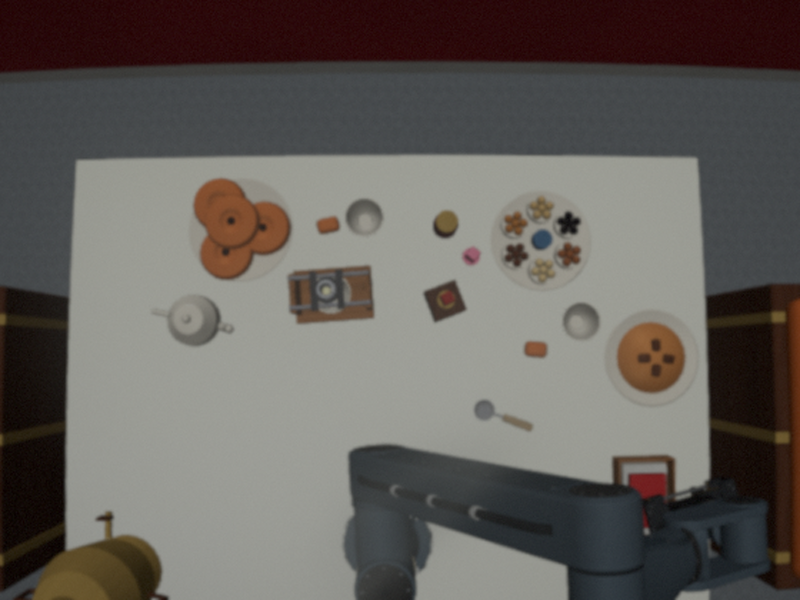

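The red-handled pusher shows in the block at side (431,352) and top (446,298). The pink look-alike is free-standing at side (494,365) and top (471,256). The red one in the dark wooden block fits the description, so I'll confirm it in one enlarged composite.

```bash
cat > h.py <<'E'
import numpy as np,cv2
from rig import bot,imaging
def ray(n,u,v):
    m=imaging.camera_model(n);K=np.array([[m['fx'],0,m['cx']],[0,m['fy'],m['cy']],[0,0,1.]])
    p=cv2.undistortPoints(np.array([[[u,v]]],float),K,np.array(m['dist']))[0,0]
    T=np.array(m['T']);return T[:3,3],T[:3,:3]@np.array([p[0],p[1],1])
def at(n,u,v,z):
    o,d=ray(n,u,v);return (o+d*(z-o[2])/d[2])[:2]*1000
def proj(n,P):
    m=imaging.camera_model(n);K=np.array([[m['fx'],0,m['cx']],[0,m['fy'],m['cy']],[0,0,1.]])
    W=np.linalg.inv(np.array(m['T']));r=cv2.Rodrigues(W[:3,:3])[0]
    return cv2.projectPoints(np.atleast_2d(np.array(P,float)),r,W[:3,3],K,np.array(m['dist']))[0][:,0]
def mosaic(name,tiles,k=4,cols=2):
    out=[]
    im={n:imaging.capture(n)[:,:,::-1] for n in {t[0] for t in tiles}}
    for n,x,y,w,h in tiles: out.append(cv2.resize(im[n][y:y+h,x:x+w],None,fx=k,fy=k,interpolation=cv2.INTER_CUBIC))
    cv2.imwrite(name,np.vstack([np.hstack(out[i:i+cols]) for i in range(0,len(out),cols)]))
E
python3 - <<'E'
from h import *
mosaic("pics/m1.png",[("top",180,170,100,75),("top",262,172,100,75),("side",208,172,100,75),("side",251,225,100,75)])
E
```

```text
(no output)
```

View pics/m1.png

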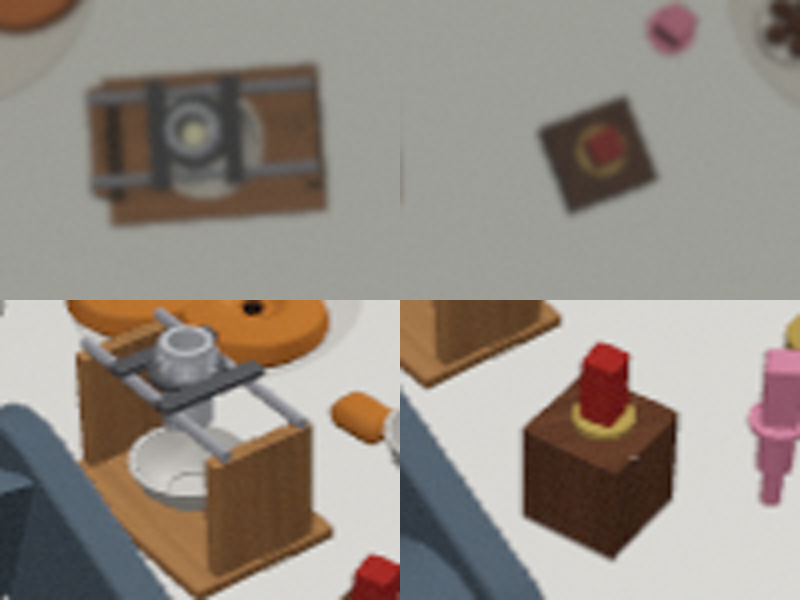

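The mosaic confirms the red pusher in the block: top (313,208), side (303,239). The tube mouth is at top (228,202), side (255,183).

```bash
python3 - <<'E'
from h import *
def px(t,x,y):
    n,x0,y0,ox,oy=[("top",180,170,0,0),("top",262,172,400,0),("side",208,172,0,300),("side",251,225,400,300)][t]
    return n,(x-ox+.5)/4-.5+x0,(y-oy+.5)/4-.5+y0
def g(l,t,x,y,z): print(l,np.round(at(*px(t,x,y),z),1))
g("mouth",0,193,129,.155);g("mouth",2,189,345,.155)
g("handletop",1,606,143,.136);g("handletop",3,607,357,.136)
for c in((585,135),(612,124),(626,155),(598,165)):g("hc",1,*c,.136)
for c in((540,130),(628,96),(658,180),(571,213)):g("block",1,*c,.08)
for c in((525,428),(612,472),(677,413)):g("blockS",3,*c,.08)
for c in((582,357),(612,371),(630,352),(600,344)):g("hcS",3,*c,.136)
g("collar",1,600,151,.086);g("collar",3,604,416,.083)
for c in((111,223),(327,208)):g("boardfront",0,*c,.012)
for c in((90,98),(318,80),(95,193),(318,167)):g("rails",0,*c,.12)
for c in((200,595),(331,528)):g("boardS",2,*c,.012)
for c in((86,342),(228,456),(160,313),(304,422)):g("railS",2,*c,.12)
E
```

```text
mouth [598.6 133.3]
mouth [596.1 126.2]
handletop [ 581.8 -138.5]
handletop [ 578.8 -141.3]
hc [ 588.3 -121.7]
hc [ 597.1 -143.5]
hc [ 572.1 -154.5]
hc [ 564.2 -131.9]
block [597.5 -88.1]
block [ 625.7 -161.7]
block [ 555.4 -185.9]
block [ 528.3 -113.3]
blockS [ 531.  -117.7]
blockS [ 554.7 -184.2]
blockS [ 624.4 -160.8]
hcS [ 565.3 -132.5]
hcS [ 573.4 -154.6]
hcS [ 594.3 -145.4]
hcS [ 582.6 -128. ]
collar [ 579.3 -137.4]
collar [ 579.8 -139.2]
boardfront [530.5 218.9]
boardfront [543.1  31.5]
rails [627.6 221.2]
rails [641.6  35.3]
rails [550.1 216.3]
rails [570.7  35.3]
boardS [540.6  25.7]
boardS [664.9  38.6]
railS [558.3 218.9]
railS [572.5  34.9]
railS [626.6 223.5]
railS [640.5  40. ]
```

drive_tool:
  deltas: "60 435 469 0 0.117;60 435 469 0 0.117;60 435 469 0 0.117;60 435 469 0 0.117;60 435 469 0 0.117;60 435 469 0 0.117;60 435 469 0 0.117;60 435 469 0 0.117;60 435 469 0 0.117;60 435 469 0 0.117;60 435 469 0 0.117;60 435 469 0 0.117"

```text
time_s: 1.4
position: [0.5527, -0.1666, 0.2225]
tcp_rot: [[0.94, 0.342, -0.0], [0.342, -0.94, -0.0], [-0.0, 0.0, -1.0]]
force: [-0.3, -0.9, 0.7]
opening: 0.69
grasp_force: 0.0
```

drive_tool:
  deltas: "60 0 0 -10 0;60 0 0 -20 0;60 0 0 -20 0;60 0 0 -20 0"

```text
time_s: 1.8
position: [0.5503, -0.1695, 0.2019]
tcp_rot: [[0.941, 0.34, -0.002], [0.34, -0.941, 0.001], [-0.002, -0.001, -1.0]]
force: [-0.3, -0.0, -0.1]
opening: 0.684
grasp_force: 0.0
```

drive_tool:
  deltas: "60 29 30.5 0 0;60 29 30.5 0 0;60 29 30.5 0 0;60 29 30.5 0 0"

```text
time_s: 2.2
position: [0.5798, -0.139, 0.2027]
tcp_rot: [[0.94, 0.34, -0.0], [0.34, -0.94, -0.0], [-0.001, 0.0, -1.0]]
force: [-0.7, -0.1, 0.0]
opening: 0.692
grasp_force: 0.0
```

```bash
python3 - <<'E'
from h import *
s=bot.read_state();print(s['position'],s['joint_positions'])
mosaic("pics/m2.png",[("top",262,172,100,75),("side",251,195,100,75)])
p=s['position'];R=s['tcp_rot']
print("TCP px",proj("side",p),proj("top",p))
E
```

```text
[ 0.57983981 -0.13900551  0.20268557] [-2.41960027e+01  2.93282592e+01  8.75168071e+01 -2.96158626e-02
  6.31734188e+01  4.59160583e+01]
TCP px [[302.90458442 217.87985973]] [[314.97954547 206.23540647]]
```

View pics/m2.png

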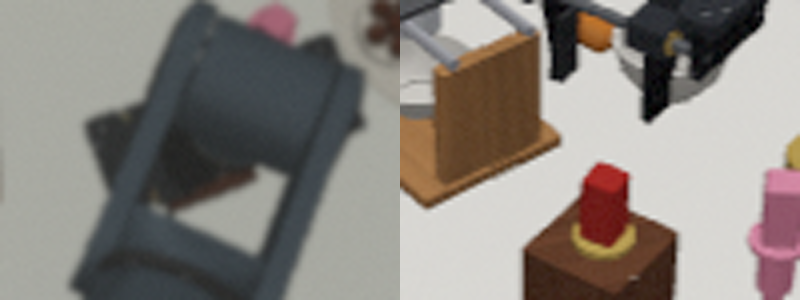

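The side view shows the fingertips centred near side pixel (303,219), as predicted, above the red handle at about (303,242). I'll descend and grip.

drive_tool:
  deltas: "60 0 0 -40 0;60 0 0 -70 0;60 0 0 -95 0;60 0 0 -110 0;60 0 0 -110 0;60 0 0 -110 0;20 0 0 -110 0;20 0 0 -110 0;20 0 0 -110 0;20 0 0 -110 0;20 0 0 -110 0;20 0 0 -110 0"

```text
time_s: 3.5
position: [0.5808, -0.1379, 0.0929]
tcp_rot: [[0.94, 0.342, 0.0], [0.342, -0.94, -0.0], [0.0, 0.0, -1.0]]
force: [-1.6, -0.1, 2.3]
opening: 0.31
grasp_force: 28.5
```

drive_tool:
  deltas: "20 0 0 10 0;20 0 0 25 0;20 0 0 50 0;20 0 0 80 0;20 0 0 110 0;20 0 0 140 0;20 0 0 170 0;20 0 0 170 0;20 0 0 170 0"

```text
time_s: 4.4
position: [0.5804, -0.1377, 0.263]
tcp_rot: [[0.94, 0.342, 0.001], [0.342, -0.94, -0.0], [0.001, 0.001, -1.0]]
force: [-0.4, -0.7, -2.2]
opening: 0.304
grasp_force: 28.5
```

drive_tool:
  deltas: "20 3 40 0 0;20 6 80 0 0;20 9 130 0 0;20 12 180 0 0;20 15 230 0 0;20 17 255 0 0;20 17 267.5 0 0;20 17 267.5 0 0;20 17 267.5 0 0;20 17 267.5 0 0"

```text
time_s: 5.4
position: [0.5976, 0.1279, 0.2621]
tcp_rot: [[0.94, 0.34, -0.001], [0.34, -0.94, -0.001], [-0.001, 0.0, -1.0]]
force: [-0.5, -1.1, -1.2]
opening: 0.306
grasp_force: 28.5
```

```bash
python3 - <<'E'
from h import *
s=bot.read_state();p=s['position'];print(p,s['force'])
mosaic("pics/m3.png",[("side",215,130,80,100)],k=6,cols=1)
for l,dz in(("tip",-.085),("collar",-.013)):print(l,proj("side",p+[0,0,dz]),proj("top",p+[0,0,dz]))
for z in(.155,.085):
  print("mouth@top est",proj("side",[.5986,.1333,z]),"side est",proj("side",[.5961,.1262,z]))
E
```

```text
[0.59755598 0.12785977 0.26208447] [-0.4964479  -1.08883545 -1.2332931 ]
tip [[254.83064863 176.14014263]] [[228.87803341 201.55551715]]
collar [[254.16219689 154.76989813]] [[226.4475009  199.27116293]]
mouth@top est [[254.38937686 181.50394066]] side est [[254.89631123 182.87594077]]
mouth@top est [[255.03113856 200.83553844]] side est [[255.52818537 202.24585865]]
```

View pics/m3.png

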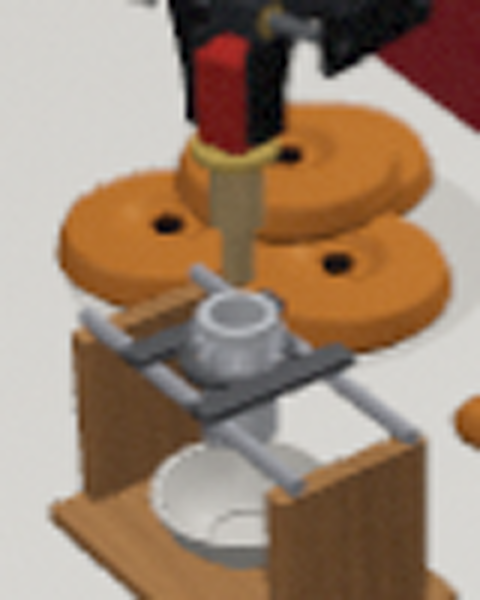

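drive_tool:
  deltas: "20 1.5 4 0 0;20 1.5 4 0 0;20 1.5 4 -10 0;20 1.5 4 -18 0;20 1.5 4 -25 0;20 1.5 4 -31 0;20 1.5 4 -37 0;20 1.5 4 -43 0;20 1.5 4 -48 0;20 1.5 4 -48 0;20 1.5 4 -48 0"

```text
time_s: 6.55
position: [0.5992, 0.1337, 0.2145]
tcp_rot: [[0.94, 0.342, 0.0], [0.342, -0.94, 0.0], [0.0, -0.0, -1.0]]
force: [-1.2, 0.4, -1.2]
opening: 0.306
grasp_force: 28.5
```

drive_tool:
  deltas: "20 3 0 0 0;20 5 0 0 0;20 6 0 0 0;20 6 0 0 0;20 6 0 0 0"

```text
time_s: 7.05
position: [0.6051, 0.1336, 0.2146]
tcp_rot: [[0.94, 0.342, 0.0], [0.342, -0.94, 0.0], [0.0, -0.0, -1.0]]
force: [-1.2, 1.2, -1.0]
opening: 0.307
grasp_force: 28.5
```

drive_tool:
  deltas: "20 1 0 0 0;20 1 0 0 0;20 2 0 0 0;20 2 0 0 0;20 2 0 0 0"

```text
time_s: 7.55
position: [0.6066, 0.1337, 0.2145]
tcp_rot: [[0.94, 0.342, -0.001], [0.342, -0.94, -0.0], [-0.001, -0.0, -1.0]]
force: [-0.5, 0.5, -0.1]
opening: 0.31
grasp_force: 28.5
```

drive_tool:
  deltas: "20 1 0 0 0;20 2 0 0 0;20 2 0 0 0;20 2 0 0 0;20 2 0 0 0"

```text
time_s: 8.05
position: [0.6078, 0.1338, 0.2142]
tcp_rot: [[0.94, 0.342, -0.003], [0.342, -0.94, 0.0], [-0.003, -0.001, -1.0]]
force: [-4.9, 0.5, 1.2]
opening: 0.292
grasp_force: 30.0
```

```bash
python3 - <<'E'
from h import *
s=bot.read_state();print(s['position'],s['force'],s['moment'])
mosaic("pics/m4.png",[("side",215,130,80,100)],k=6,cols=1)
E
```

```text
[0.60778174 0.13376816 0.2141839 ] [-4.91230292  0.5212224   1.19042243] [ 0.09016279  1.30635342 -0.02281018]
```

View pics/m4.png

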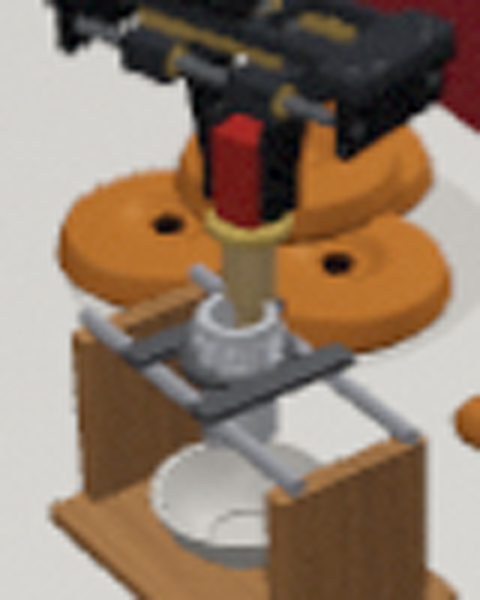

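The picture shows the nose inside the bore, pressed against its far wall, with contact at x of about 606.5. Next I'll feel the -x side.

drive_tool:
  deltas: "20 -5 0 0 0;20 -10 0 0 0;20 -12 0 0 0;20 -13 0 0 0;20 -13 0 0 0;20 -13 0 0 0;20 -13 0 0 0"

```text
time_s: 8.8
position: [0.5964, 0.1336, 0.2146]
tcp_rot: [[0.94, 0.342, 0.001], [0.342, -0.94, -0.0], [0.001, 0.0, -1.0]]
force: [0.3, -0.1, -1.6]
opening: 0.298
grasp_force: 30.0
```

drive_tool:
  deltas: "20 -1 0 0 0;20 -2 0 0 0;20 -2 0 0 0;20 -2 0 0 0;20 -2 0 0 0"

```text
time_s: 9.3
position: [0.5943, 0.1336, 0.2146]
tcp_rot: [[0.94, 0.342, 0.0], [0.342, -0.94, 0.0], [0.0, 0.0, -1.0]]
force: [0.6, -0.2, -1.2]
opening: 0.294
grasp_force: 30.0
```

drive_tool:
  deltas: "20 -1 0 0 0;20 -1 0 0 0;20 -1 0 0 0;20 -1 0 0 0"

```text
time_s: 9.7
position: [0.594, 0.1336, 0.2147]
tcp_rot: [[0.94, 0.342, 0.002], [0.342, -0.94, 0.0], [0.002, 0.001, -1.0]]
force: [3.4, -0.5, -2.9]
opening: 0.294
grasp_force: 30.0
```

drive_tool:
  deltas: "20 -1 0 0 0;20 -1 0 0 0;20 -1 0 0 0;20 -1 0 0 0"

```text
time_s: 10.1
position: [0.5937, 0.1336, 0.2147]
tcp_rot: [[0.94, 0.342, 0.004], [0.342, -0.94, 0.0], [0.004, 0.001, -1.0]]
force: [4.9, -0.6, -4.9]
opening: 0.294
grasp_force: 30.0
```

drive_tool:
  deltas: "20 5 0 0 0;20 8.5 0 0 0;20 8.5 0 0 0;20 8.5 3 0 0;20 8.5 5 0 0;20 8.5 5 0 0;20 8.5 5 0 0;20 8.5 5 0 0"

```text
time_s: 10.9
position: [0.6005, 0.1387, 0.2146]
tcp_rot: [[0.94, 0.342, -0.0], [0.342, -0.94, -0.0], [-0.0, -0.0, -1.0]]
force: [0.1, 0.1, -0.1]
opening: 0.298
grasp_force: 30.0
```

drive_tool:
  deltas: "20 0 1 0 0;20 0 2 0 0;20 0 2 0 0;20 0 2 0 0;20 0 2 0 0"

```text
time_s: 11.4
position: [0.6007, 0.1406, 0.2146]
tcp_rot: [[0.94, 0.342, 0.0], [0.342, -0.94, -0.0], [0.0, 0.0, -1.0]]
force: [-0.5, -0.8, -0.9]
opening: 0.295
grasp_force: 30.0
```

drive_tool:
  deltas: "20 0 1 0 0;20 0 1.5 0 0;20 0 1.5 0 0;20 0 1.5 0 0;20 0 1.5 0 0"

```text
time_s: 11.9
position: [0.6007, 0.1415, 0.2146]
tcp_rot: [[0.94, 0.342, -0.0], [0.342, -0.94, -0.001], [-0.0, 0.001, -1.0]]
force: [0.2, -3.1, -0.0]
opening: 0.295
grasp_force: 30.0
```

drive_tool:
  deltas: "20 0 -5 0 0;20 0 -9 0 0;20 0 -12 0 0;20 0 -13 0 0;20 0 -13 0 0;20 0 -13 0 0;20 0 -13 0 0"

```text
time_s: 12.6
position: [0.6006, 0.1293, 0.2145]
tcp_rot: [[0.94, 0.342, 0.0], [0.342, -0.94, 0.0], [0.0, -0.0, -1.0]]
force: [-0.3, -0.2, -0.6]
opening: 0.298
grasp_force: 30.0
```

drive_tool:
  deltas: "20 0 -1 0 0;20 0 -1 0 0;20 0 -1 0 0;20 0 -1 0 0"

```text
time_s: 13.0
position: [0.6006, 0.1282, 0.2146]
tcp_rot: [[0.94, 0.342, -0.0], [0.342, -0.94, 0.0], [0.0, -0.0, -1.0]]
force: [-0.4, 0.1, -1.4]
opening: 0.298
grasp_force: 30.0
```

drive_tool:
  deltas: "20 0 -1 0 0;20 0 -1 0 0;20 0 -1 0 0;20 0 -1 0 0"

```text
time_s: 13.4
position: [0.6006, 0.1279, 0.2146]
tcp_rot: [[0.94, 0.342, 0.0], [0.342, -0.94, 0.001], [0.001, -0.001, -1.0]]
force: [0.6, 3.6, -0.9]
opening: 0.301
grasp_force: 30.0
```

drive_tool:
  deltas: "20 0.1 5 0 0;20 0.1 7.5 0 0;20 0.1 7.5 0 0;20 0.1 7.5 -3 0;20 0.1 7.5 -6 0;20 0.1 7.5 -7.5 0;20 0.1 7.5 -9 0;20 0.1 7.5 -10 0;20 0.1 7.5 -11 0;20 0.1 7.5 -11 0;20 0.1 7.5 -11 0"

```text
time_s: 14.5
position: [0.6007, 0.1346, 0.2036]
tcp_rot: [[0.94, 0.342, 0.0], [0.342, -0.94, -0.0], [0.0, 0.0, -1.0]]
force: [0.5, -0.1, -1.0]
opening: 0.295
grasp_force: 30.0
```

drive_tool:
  deltas: "20 0 0 -1 0;20 0 0 -2 0;20 0 0 -3 0;20 0 0 -4 0;20 0 0 -4 0;20 0 0 -4 0"

```text
time_s: 15.1
position: [0.6007, 0.1347, 0.1995]
tcp_rot: [[0.94, 0.342, -0.0], [0.342, -0.94, 0.0], [-0.0, -0.0, -1.0]]
force: [-0.2, -0.3, -0.8]
opening: 0.293
grasp_force: 30.0
```

drive_tool:
  deltas: "20 0 0 -1 0;20 0 0 -2 0;20 0 0 -3 0;20 0 0 -4 0;20 0 0 -5 0;20 0 0 -6 0;20 0 0 -7 0;20 0 0 -8 0;20 0 0 -9 0;20 0 0 -10 0;20 0 0 -10 0"

```text
time_s: 16.2
position: [0.6012, 0.1345, 0.1914]
tcp_rot: [[0.94, 0.342, 0.002], [0.342, -0.94, -0.0], [0.001, 0.001, -1.0]]
force: [-2.3, -0.0, 9.4]
opening: 0.298
grasp_force: 30.0
```

drive_tool:
  deltas: "20 0 0 -1 0;20 0 0 -2 0;20 0 0 -3 0;20 0 0 -4 0;20 0 0 -4 0"

```text
time_s: 16.7
position: [0.6011, 0.1346, 0.1872]
tcp_rot: [[0.94, 0.342, 0.002], [0.342, -0.94, -0.0], [0.001, 0.001, -1.0]]
force: [-2.4, -0.2, 8.5]
opening: 0.298
grasp_force: 30.0
```

The plug is sliding under about 9 N, so I'll keep going.

drive_tool:
  deltas: "20 0 0 -1 0;20 0 0 -2 0;20 0 0 -3 0;20 0 0 -4 0;20 0 0 -5 0;20 0 0 -6 0;20 0 0 -7 0;20 0 0 -8 0;20 0 0 -9 0;20 0 0 -10 0;20 0 0 -11 0;20 0 0 -11 0"

```text
time_s: 17.9
position: [0.6009, 0.1345, 0.1761]
tcp_rot: [[0.94, 0.342, 0.001], [0.342, -0.94, -0.0], [0.001, 0.001, -1.0]]
force: [-2.0, -1.1, 8.6]
opening: 0.3
grasp_force: 30.0
```

drive_tool:
  deltas: "20 0 0 -1 0;20 0 0 -2 0;20 0 0 -3 0;20 0 0 -4 0;20 0 0 -4 0"

```text
time_s: 18.4
position: [0.6009, 0.1345, 0.1723]
tcp_rot: [[0.94, 0.342, 0.001], [0.342, -0.94, -0.0], [0.001, 0.001, -1.0]]
force: [-1.9, -1.2, 8.7]
opening: 0.298
grasp_force: 30.0
```

drive_tool:
  deltas: "20 0 0 -1 0;20 0 0 -2 0;20 0 0 -3 0;20 0 0 -3 0"

```text
time_s: 18.8
position: [0.6009, 0.1346, 0.168]
tcp_rot: [[0.94, 0.342, 0.001], [0.342, -0.94, 0.0], [0.001, 0.0, -1.0]]
force: [0.1, 0.5, 0.9]
opening: 0.299
grasp_force: 30.0
```

drive_tool:
  deltas: "20 0 0 -0.5 0;20 0 0 -1 0;20 0 0 -1.5 0;20 0 0 -1.5 0"

```text
time_s: 19.2
position: [0.6009, 0.1346, 0.1666]
tcp_rot: [[0.94, 0.342, 0.001], [0.342, -0.94, -0.0], [0.0, 0.0, -1.0]]
force: [-1.3, 0.1, 6.7]
opening: 0.301
grasp_force: 30.0
```

The force dropped to 0.9 N and then rose again as the collar met the rim, so the plug is probably out. I'll back off and check.

drive_tool:
  deltas: "20 0 0 4 0;20 0 0 8 0;20 0 0 8 0"

```text
time_s: 19.5
position: [0.6008, 0.1348, 0.1741]
tcp_rot: [[0.94, 0.342, 0.0], [0.342, -0.94, 0.0], [0.0, -0.0, -1.0]]
force: [-0.7, 1.0, -0.9]
opening: 0.298
grasp_force: 30.0
```

```bash
python3 - <<'E'
from h import *
mosaic("pics/m5.png",[("side",215,130,80,100)],k=6,cols=1)
E
```

```text
(no output)
```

View pics/m5.png

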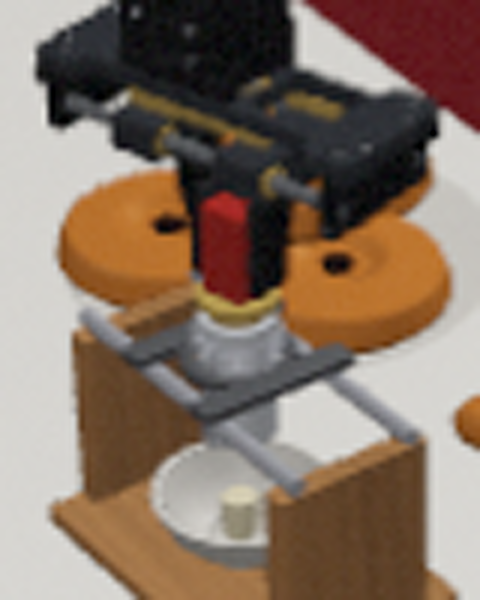

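The plug stands in the bowl at tile pixel (238,510), and the bowl hasn't moved. I'll draw the pusher out and carry it back.

drive_tool:
  deltas: "20 0 0 5 0;20 0 0 12 0;20 0 0 20 0;20 0 0 30 0;20 0 0 42 0;20 0 0 55 0;20 0 0 70 0;20 0 0 85 0;20 0 0 90 0;20 0 0 90 0"

```text
time_s: 20.55
position: [0.6014, 0.1347, 0.2656]
tcp_rot: [[0.94, 0.342, 0.003], [0.342, -0.94, 0.0], [0.003, 0.001, -1.0]]
force: [-0.6, -0.1, -1.5]
opening: 0.297
grasp_force: 30.0
```

drive_tool:
  deltas: "20 -2 -20 0 0;20 -5 -60 0 0;20 -8 -100 0 0;20 -11 -145 0 0;20 -14 -190 0 0;20 -17 -230 0 0;20 -20 -260 0 0;20 -21.3 -272.8 0 0;20 -21.3 -272.8 0 0;20 -21.3 -272.8 0 0;20 -21.3 -272.8 0 0"

```text
time_s: 21.65
position: [0.5794, -0.1363, 0.2639]
tcp_rot: [[0.939, 0.343, -0.001], [0.343, -0.939, 0.001], [-0.0, -0.001, -1.0]]
force: [-0.2, 0.5, -1.6]
opening: 0.297
grasp_force: 30.0
```

drive_tool:
  deltas: "20 0 -1 -30 0;20 0 -1 -60 0;20 0 -1 -80 0;20 0 -1 -92 0;20 0 -1 -102 0;20 0 -1 -110 0;20 0 -1 -117 0;20 0 -1 -123 0;20 0 -1 -123 0;20 0 -1 -123 0;20 0 -1 -123 0"

```text
time_s: 22.75
position: [0.5798, -0.1394, 0.1416]
tcp_rot: [[0.94, 0.342, 0.001], [0.342, -0.94, -0.0], [0.001, 0.001, -1.0]]
force: [0.0, -0.2, -0.5]
opening: 0.297
grasp_force: 30.0
```

drive_tool:
  deltas: "20 0 0 -4 0;20 0 0 -8 0;20 0 0 -11 0;20 0 0 -14 0;20 0 0 -14 0;20 0 0 -14 0"

```text
time_s: 23.35
position: [0.5794, -0.1391, 0.1269]
tcp_rot: [[0.94, 0.342, -0.0], [0.342, -0.94, 0.0], [-0.0, -0.0, -1.0]]
force: [0.2, 0.8, -1.5]
opening: 0.295
grasp_force: 30.0
```

drive_tool:
  deltas: "20 0 0 -8 0;20 0 0 -16 0;20 0 0 -23 0;20 0 0 -28 0;20 0 0 -31 0;20 0 0 -33 0;20 0 0 -34 0;20 0 0 -34 0;20 0 0 -34 0"

```text
time_s: 24.25
position: [0.5797, -0.1392, 0.0933]
tcp_rot: [[0.94, 0.342, 0.001], [0.342, -0.94, -0.0], [0.001, 0.0, -1.0]]
force: [-0.7, -0.2, -0.9]
opening: 0.297
grasp_force: 30.0
```

Near seating. I'll lower slightly to contact, release, then rise straight up.

drive_tool:
  deltas: "20 0 0 -0.7 0;20 0 0 -0.7 0;60 0 0 -0.7 0;60 0 0 -0.7 0;60 0 0 -0.7 0;60 0 0 -0.7 0;60 0 0 -0.7 0;60 0 0 -0.7 0"

```text
time_s: 25.05
position: [0.5794, -0.1391, 0.0922]
tcp_rot: [[0.94, 0.342, -0.0], [0.342, -0.94, 0.0], [-0.0, -0.0, -1.0]]
force: [0.1, -0.2, 0.1]
opening: 0.672
grasp_force: 0.0
```

drive_tool:
  deltas: "60 0 0 10 0;60 0 0 25 0;60 0 0 50 0;60 0 0 80 0;60 0 0 115 0;60 0 0 150 0;60 0 0 150 0"

```text
time_s: 25.75
position: [0.5828, -0.1405, 0.2488]
tcp_rot: [[0.94, 0.342, 0.012], [0.342, -0.94, -0.005], [0.009, 0.009, -1.0]]
force: [0.9, -0.7, 0.5]
opening: 0.693
grasp_force: 0.0
```

```bash
python3 - <<'E'
from h import *
mosaic("pics/m6.png",[("side",215,150,130,145)],k=4,cols=1)
E
```

```text
(no output)
```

View pics/m6.png

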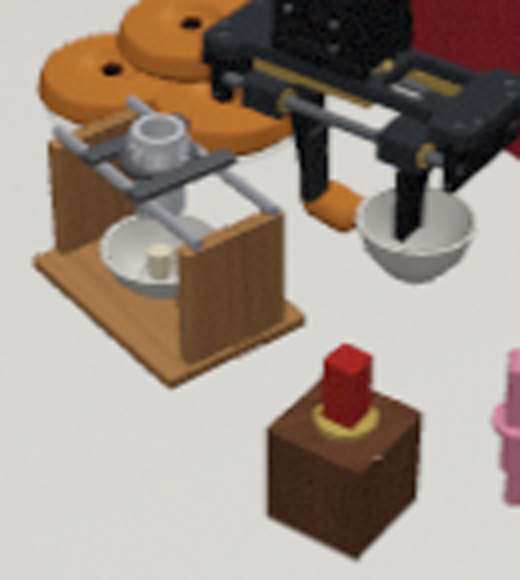

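The pusher stands upright in its block with the collar seated at tile pixel (347,418), and the plug is in the bowl at (160,262). The gripper is clear of everything.

drive_tool:
  deltas: "60 0 0 0 0;60 0 0 0 0;60 0 0 0 0"

```text
time_s: 26.1
position: [0.5785, -0.1388, 0.2408]
tcp_rot: [[0.94, 0.342, -0.003], [0.342, -0.94, 0.001], [-0.002, -0.002, -1.0]]
force: [-0.3, 0.5, -0.1]
opening: 0.693
grasp_force: 0.0
```

```bash
python3 -c "
from rig import bot
print(bot.hand_in())"
```

```text
the job is handed in; nothing more can be done
None
```

I pushed the plug out into the bowl, which stayed in place, stood the pusher back in its block with the collar seated, and handed the job in at about 26 s; the hand-in gave no verdict.

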